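Roll the cup caddy into its spring-catch dock

TASK

Roll the little wheeled cup caddy forward by its push bar until its front castors trail straight behind their pivots, then steer it nose first into the parking dock beside the espresso machine and press it gently home until the spring catch snaps over its ball and holds it against the buffer; then let go. Keep all its wheels on the counter and the glass tumbler standing on its deck, do not ram or force the dock, and leave everything else on the counter where it is.

Things in the scene. Friction and masses are not known exactly. Their poses are not given: they have to be found in the camera images.
- caddy: Wheeled cup caddy, 0.6 to 1 kg plus tumbler. Origin on the counter under the deck's middle; +x forward (nose), z up. Wooden deck 184 x 120 mm, top 42 mm up, aluminium side rims 51 mm up. Two fixed rear wheels, two swivel castors in front, all 25 mm; steers like a shopping trolley. Rolls straight with under 2 N; scrubs sideways with a few N. Rubber nose face 100 mm ahead of the origin.
- rear_axle (a point): Middle of the fixed rear axle, 65 mm behind the caddy's origin, 12.5 mm above the counter; the caddy turns about points on this axle line. Rear wheels 90 mm apart.
- push_bar (a point): Middle of the caddy's black round push bar: 12 mm thick, 100 mm long across the caddy, axis 70 mm above the counter, 115 mm behind the caddy's origin, 23 mm behind the deck's rear edge; its ends slope forward and down to the deck. Grip it from above (fingers closing along the caddy's forward direction) or push it from behind.
- strike (a point): Centre of the steel ball strike (14 mm diameter) on a 7 mm stem on the caddy's nose: 120 mm ahead of the caddy's origin, 37 mm above the counter.
- castor_left (a joint): Swivel angle of the left front castor (rad): 0 when its wheel trails straight behind the pivot (10 mm trail) in forward travel, positive anticlockwise from above. Pivots are 70 mm ahead of the caddy's origin, 42 mm to either side. It starts turned well away from straight and swings round within about 50 mm of rolling forward.
- castor_right (a joint): The same for the right front castor.
- tumbler: Glass tumbler, 72 mm wide at the rim, 90 mm tall, 0.18 kg, standing loose on the caddy's deck about 30 mm ahead of the caddy's origin. Origin at the middle of its underside.
- dock: Aluminium parking dock screwed to the counter. Origin on the counter at the middle of its mouth; +x points into the dock, the way the caddy drives in, z up. Two kerbs 44 mm high from x = 25 to 145 mm, 128 mm apart inside (4 mm clear of the deck on either side), with flared lips from x = -5 mm, mouth about 160 mm wide. Pushing the caddy on any part of it with over about 17 N is ramming.
- catch_zone (a point): Point on the dock's centre line at x = 180 mm, 37 mm up. The catch (two sprung white rollers, 20 mm tall, 9 mm gap) is clamped in slots: its rollers' centres lie anywhere from 15 mm before to 15 mm beyond this point along the dock's x, and this setting is not reported. The ball must be pushed between the rollers: resistance rises to 5 to 7 N, then it snaps and pulls in.
- buffer (a joint): Sprung buffer bar with two rubber pads beside the rollers, clamped to move with them: how far it is pushed in (m), 0 free, about 0.0005 when the caddy is held, less than the reading noise, so go by feel. The nose meets the pads when the ball's centre is 3 mm past the rollers' centres; from there it yields 1 mm per 6 N for 5 mm, then is solid.
- pf_holder: Black plastic portafilter holder, 130 x 170 x 110 mm, origin at the middle of its underside. Bystander.
- spoon_rest: Round sage green ceramic spoon rest, 116 mm wide, 14 mm high, origin under its middle. Bystander.
- thermo_clip: Aluminium milk thermometer clip, 60 x 20 x 18 mm, origin under its middle. Bystander.
- milk_jug: Steel milk jug, 92 mm wide, 105 mm tall, handle to its +y, origin under its middle. Bystander.
- tamper: Dark steel coffee tamper standing on its 58 mm foot, 92 mm tall, origin under its middle. Bystander.
Things that resemble listed ones, but are neither listed nor needed, are in the scene too. Leave any green look-alike of the tumbler alone.

How it is judged:
On the way, in this order (a step that is already met when the one before it is completed fails the run):
1. the caddy has rolled at least 40 mm and both front castors trail straight (within 0.25 rad) (value of joint castor_left between -0.25 and 0.25 rad and value of joint castor_right between -0.25 and 0.25 rad and distance of caddy from where it was at the start of the episode above 0.04 m), for 0.1 s.
2. the caddy's ball strike is at least 100 mm inside the dock's mouth, between the kerbs (x of strike in the frame of dock above 0.1 m and y of strike in the frame of dock between -0.02 and 0.02 m), for 0.1 s.
At the end, for the whole second after the job is handed in: The caddy stands in the dock, in line with it (within 0.08 rad, ball within 8 mm of the dock's centre line), released, at rest and level on its wheels, with the catch holding it against the buffer (buffer pressed in by more than 0.2 mm), and the tumbler stands upright on its deck (value of joint buffer above 0.0002 m and x of strike in the frame of dock above 0.155 m and angle between the x axis of caddy and the x axis of dock, either way round below 0.08 rad and y of strike in the frame of dock between -0.008 and 0.008 m and linear speed of each of caddy, tumbler below 0.01 m/s and angle between caddy's own z axis and vertical below 0.05 rad and height (world z) of caddy below 0.004 m and angle between tumbler's own z axis and vertical below 0.1 rad and z of tumbler in the frame of caddy between 0.035 and 0.05 m); the robot touches nothing.
It fails at once if the caddy is pressed on the dock with more than 30 N summed over all touching points, the rollers' squeeze included (a hand push of about 17 N) (contact force between caddy and dock above 30 N).
It fails at once if the robot presses on the dock itself with more than 5 N (contact force between any of the fingers, the arm and dock above 5 N).
It fails at once if the caddy is lifted or tipped off its wheels (origin above 8 mm or tilted more than 0.12 rad) (height (world z) of caddy above 0.008 m or angle between caddy's own z axis and vertical above 0.12 rad).
It fails at once if the tumbler tips more than 0.3 rad (angle between tumbler's own z axis and vertical above 0.3 rad).
It fails at once if a bystander is moved more than 20 mm or tipped more than 0.3 rad (distance of any of pf_holder, spoon_rest, thermo_clip, milk_jug, tamper from where it was at the start of the episode above 0.02 m or angle between any of pf_holder, spoon_rest, thermo_clip, milk_jug, tamper's own z axis and vertical above 0.3 rad).
It also fails if it takes over 53 s, if anything falls off the work surface, if the arm or the gripper's body presses on something with over 40 N, if the wrist force passes 120 N, or if a joint passes its speed limit or range.

ROBOT

A 6-joint arm with a two-finger parallel gripper is mounted at the origin on the work surface. World frame = base frame: x ahead of the robot, y to its left, z up, the work surface at z = 0. Lengths are in m, angles in rad, forces in N, time in s.
With the tool pointing down it reaches from about 0.3 to 0.95 m from the base axis. Payload 3.1 kg.
Tool frame: the origin (TCP) lies at the very end of the fingers, on their centre line; the grasp point (between the pads) lies 19 mm behind it; x points along the fingers, z is the direction in which the jaws open and shut, and the axes are right-handed (so a half turn about x gives the same grasp; the last joint's range is limited). The gripper opens to 85 mm and grips with 20 to 120 N. Pads are 22 mm wide; open, the fingers measure 114 mm over their backs; the gripper's body (76 mm by 85 mm) begins 54 mm behind the grasp point. The pads swing forward as they close: fully open they stand 13 mm farther back than shut.
Start: joints at [-1.23, 0.308, 1.634, -0, 1.2, -0.07], TCP at [0.25, -0.573, 0.231] pointing down, gripper open.
Joint ranges: [-3.06, 3.06], [-0.79, 1.96], [0.05, 2.63], [-1.19, 4.34], [0.05, 2.64], [-2.94, 2.94]. Speed limits (rad/s): [2.79, 2.79, 3.14, 3.14, 3.14, 3.14].

INTERFACE

Orientations are given as a unit quaternion [x, y, z, w].
In Python, from cell import bot, optics gives the robot as it stands.
- The arm moves only by the tool arm_command, never from a script. Its arguments are lists of equal length, an entry for each row: "delta_pos": the shift along the tool's x, y, z in mm, a list of three; "roll": the turn about the tool's x in degrees; "gripper": the closure, from -1 (fully open) to 1 (shut), so that 0 is half open. A call has 1 to 12 rows; each row shifts and turns the commanded pose from where the row before left it, along the tool's axes as they then stand; what a row does not reach is not made up. A row lasts 1/10 s, in which the tool goes at most 50 mm and 8.59 degrees, less where a joint would pass 70% of its speed; a pose out of reach is approached as far as the arm can. A call with a gripper value outside its range is refused whole. The fingers move at their own pace and stop on an object; the grip force is fixed at half the most. Time passes only in rows, so rows that do not move let the fingers close. It gives the time, the measured TCP pose, the force and the opening at its end, in the units of the state.
- bot.sense(): the state, without advancing time (a new reading comes with each control period).
- optics.get_image(name): name is "scene" or "top" or "wrist"; returns a dict with "img" (420x560x3 uint8, red, green, blue), "K" (3x3 intrinsics, pixels), "world_from_camera" (4x4, takes a point from camera to world coordinates). Camera axes: x right, y up, looking along -z (the intrinsics and any distortion apply to the point x, -y, -z); pixel columns grow to the right and rows downward; lengths in m; the calibration is good to about 2 mm. A picture is of the moment at which its call begins. There is no depth.
- bot.finish_job(): hands the job in, once; it reports no verdict.
The state is a dict: "time": time; "joints": joint angles; "dq": joint speeds; "joint_torque": joint torques, N m; "tool_pos": TCP position; "eef_rot": TCP orientation; "ft_force": force on the tool from outside, world axes, zero at the start; "wrist_torque": the same for the moment, N m; "width": finger opening in m.
Only numpy, scipy, OpenCV 4.12 (cv2) and the standard library are available. Lean on these libraries where they do the work, as an engineer would, in place of code of your own. Each camera call takes 0.05 s, during which the arm holds its last target.

## Working session

There is one attempt and no reset: what is moved stays moved. The work goes in short steps, Python scripts to look and compute and a tool call to move; the robot and the scene stay as the last step left them, time stands still between calls to the robot, and variables do not carry over. Pictures are saved under pics/ and viewed, and the job is handed in when it is done.

Besides the shell and the picture viewer there is one more tool, called after ">>>" as name(argument=value, ...) on one line, values as JSON. arm_command: Moves the arm, as the interface text tells. Its arguments: {"type":"object","properties":{"delta_pos":{"type":"array","items":{"type":"array","items":{"type":"number"}}},"roll":{"type":"array","items":{"type":"number"}},"gripper":{"type":"array","items":{"type":"number"}}},"required":["delta_pos","roll","gripper"]}

```bash
ls; mkdir -p pics; python3 - <<'E'
from cell import bot, optics
import cv2
s=bot.sense(); print(s)
for n in ["scene","top","wrist"]:
    r=optics.get_image(n); cv2.imwrite(f"pics/{n}0.png",r["img"][:,:,::-1]); print(n,r["K"],r["world_from_camera"],[k for k in r])
    import numpy as np; np.savez(f"{n}0.npz",img=r["img"],K=r["K"],T=r["world_from_camera"])
E
```

```text
pics
{'time': 0.0, 'joints': array([-1.22971045e+00,  3.09031303e-01,  1.63520037e+00, -9.27567791e-06,
        1.19971015e+00, -6.96993851e-02]), 'dq': array([-3.40156591e-04,  2.23308908e-04,  3.54901149e-04, -2.54475282e-05,
       -3.00230860e-04, -3.14484911e-04]), 'joint_torque': array([-2.20491987e-03, -4.15258992e+01, -2.76669252e+01, -2.17063516e-04,
        1.03047965e-02,  4.65061291e-06]), 'tool_pos': array([ 0.24927398, -0.57222861,  0.23002413]), 'eef_rot': array([ 0.38801346,  0.5921297 , -0.38701344,  0.59080333]), 'ft_force': array([-0.12276072,  0.15856847, -0.70364883]), 'wrist_torque': array([-0.01386593, -0.05559089, -0.0420416 ]), 'width': 0.08522118047073514}
scene [[538.90849964   0.         282.66025311]
 [  0.         538.90849964 216.72688642]
 [  0.           0.           1.        ]] [[-0.62076146 -0.53838448  0.56990996  1.30010488]
 [ 0.78391527 -0.41558518  0.46126545  0.54722489]
 [-0.01149203  0.73309693  0.68002708  0.98198929]
 [ 0.          0.          0.          1.        ]] ['img', 'K', 'world_from_camera']
top [[397.81012411   0.         273.72606079]
 [  0.         397.81012411 208.49620686]
 [  0.           0.           1.        ]] [[ 0.020255    0.99848762 -0.05110983  0.46013097]
 [-0.99968848  0.02097205  0.01353239 -0.04713514]
 [ 0.0145838   0.05081981  0.99860135  1.13025934]
 [ 0.          0.          0.          1.        ]] ['img', 'K', 'world_from_camera']
wrist [[336.66628115   0.         284.23720272]
 [  0.         336.66628115 208.99665548]
 [  0.           0.           1.        ]] [[ 0.4003433   0.88333577  0.24380967  0.31018735]
 [-0.91636257  0.38655312  0.10419366 -0.54502533]
 [-0.0022074  -0.26513129  0.96420979  0.37307569]
 [ 0.          0.          0.          1.        ]] ['img', 'K', 'world_from_camera']
```

View pics/top0.png

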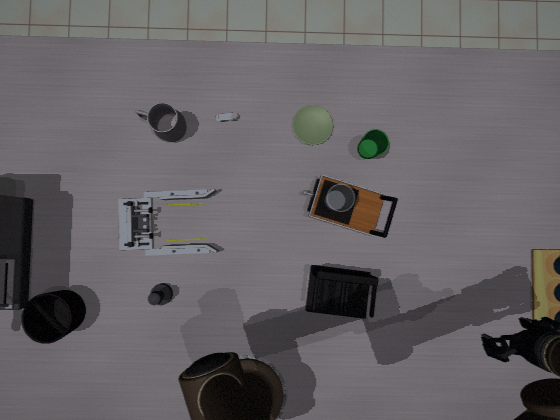

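View pics/scene0.png

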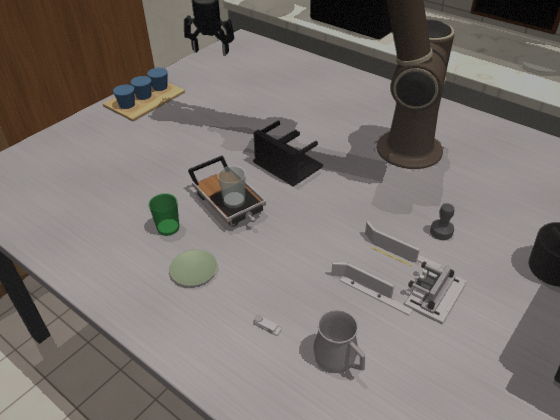

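View pics/wrist0.png

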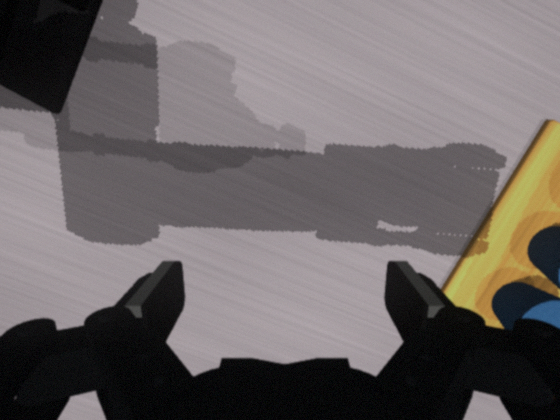

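```bash
python3 - <<'E'
import cv2
im=cv2.imread("pics/top0.png")
a=im[165:245,290:410]; b=im[175:270,105:235]
cv2.imwrite("pics/cA.png",cv2.resize(a,None,fx=6,fy=6,interpolation=cv2.INTER_CUBIC))
cv2.imwrite("pics/cB.png",cv2.resize(b,None,fx=6,fy=6,interpolation=cv2.INTER_CUBIC))
im=cv2.imread("pics/scene0.png")
cv2.imwrite("pics/cC.png",cv2.resize(im[145:245,180:300],None,fx=6,fy=6,interpolation=cv2.INTER_CUBIC))
cv2.imwrite("pics/cD.png",cv2.resize(im[215:325,325:475],None,fx=5,fy=5,interpolation=cv2.INTER_CUBIC))
E
```

```text
(no output)
```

View pics/cA.png

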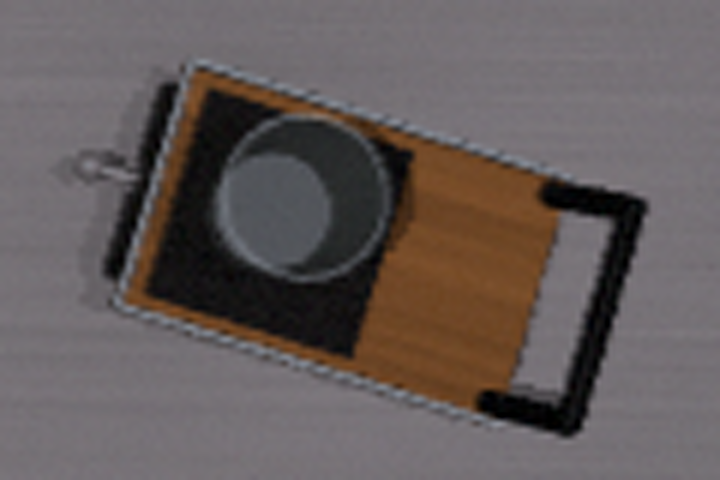

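View pics/cB.png

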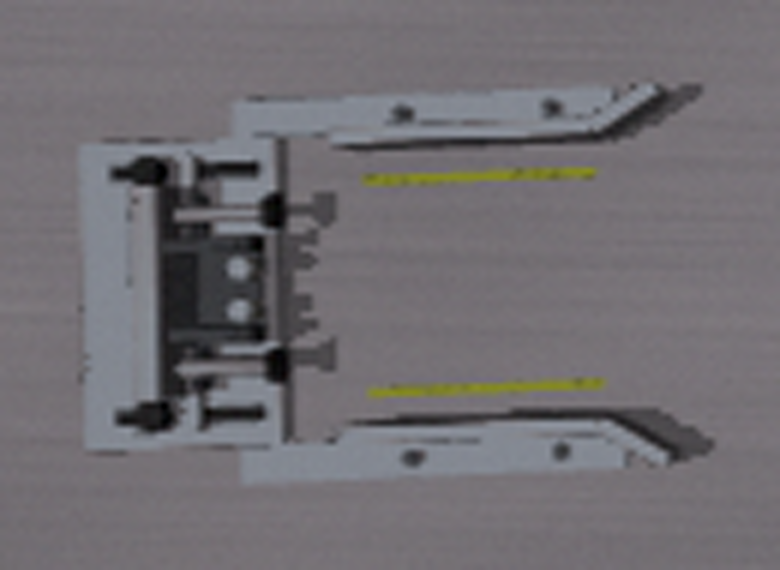

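View pics/cC.png

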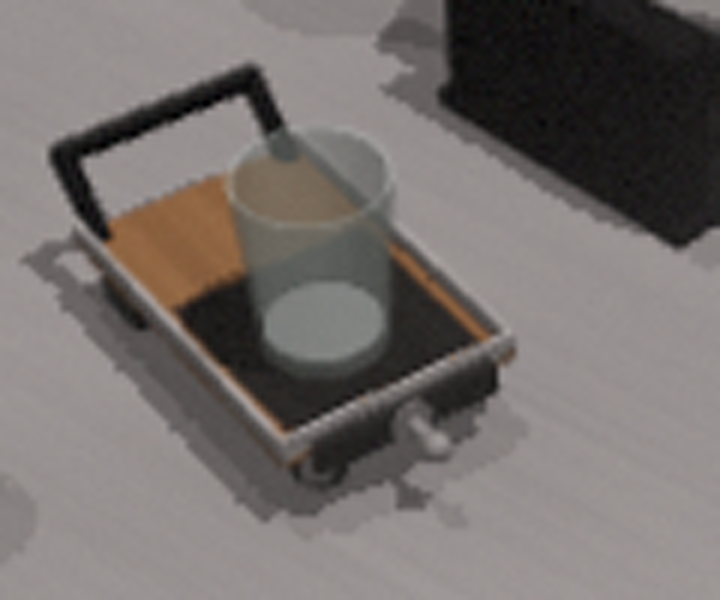

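View pics/cD.png

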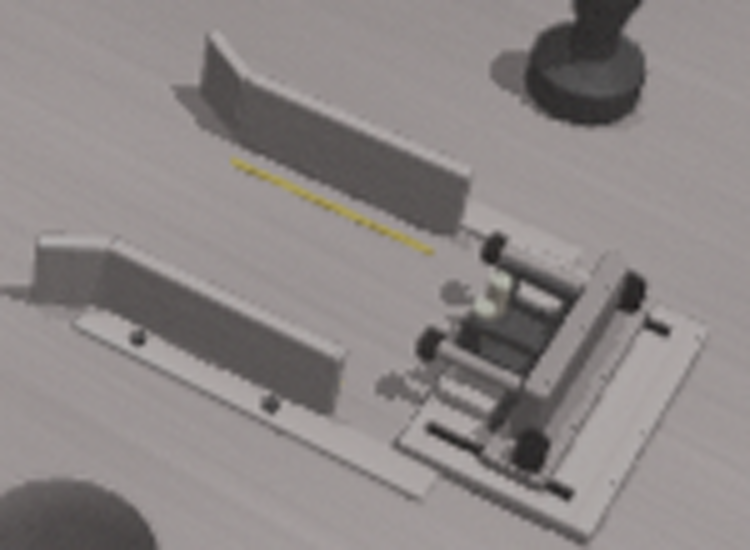

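```bash
cat > h.py <<'E'
import numpy as np
from scipy.optimize import least_squares
def proj(P,K,T):
    c=(np.asarray(P)-T[:3,3])@T[:3,:3]
    q=np.stack([c[:,0],-c[:,1],-c[:,2]],1)@K.T
    return q[:,:2]/q[:,2:]
def un(p,K,T,z):
    u,v=p; d=T[:3,:3]@np.array([(u-K[0,2])/K[0,0],-(v-K[1,2])/K[1,1],-1.]); o=T[:3,3]
    return o+d*(z-o[2])/d[2]
def full(c,off,s): return (np.array(c)+.5)/s-.5+np.array(off)
def fit(obs,x0):
    # obs: list (K,T,modelpts,pix)
    def res(p):
        c,s=np.cos(p[2]),np.sin(p[2]); r=[]
        for K,T,M,px in obs:
            M=np.asarray(M,float); W=np.c_[c*M[:,0]-s*M[:,1]+p[0],s*M[:,0]+c*M[:,1]+p[1],M[:,2]]
            r.append((proj(W,K,T)-px).ravel())
        return np.concatenate(r)
    r=least_squares(res,x0,loss='soft_l1'); return r.x,res(r.x).reshape(-1,2)
E
python3 - <<'E'
from h import *
np.set_printoptions(precision=4,suppress=True)
t=np.load("top0.npz");s=np.load("scene0.npz")
tp=np.array([full(c,(290,165),6) for c in [(193,66),(118,305),(88,165),(630,207),(570,420)]])
M=[(.092,-.06,.051),(.092,.06,.051),(.12,0,.037),(-.115,-.049,.07),(-.115,.049,.07)]
sp=np.array([full(c,(180,145),6) for c in [(290,440),(512,345),(437,440),(65,155),(250,78)]])
for obs in ([(t['K'],t['T'],M,tp)],[(s['K'],s['T'],M,sp)],[(t['K'],t['T'],M,tp),(s['K'],s['T'],M,sp)]):
    x,r=fit(obs,[.5,-.2,1.5]); print("caddy",x,np.degrees(x[2]));print(r.round(1).tolist())
dt=np.array([full(c,(105,175),6) for c in [(657,88),(668,460),(600,130),(612,420)]])
D=[(-.005,-.08,.044),(-.005,.08,.044),(.025,-.064,.044),(.025,.064,.044)]
ds=np.array([full(c,(325,215),5) for c in [(38,237),(210,35),(112,240),(245,78),(345,352),(470,178),(333,412),(462,232)]])
Ds=D+[(.145,-.064,.044),(.145,.064,.044),(.145,-.064,0),(.145,.064,0)]
for obs in ([(t['K'],t['T'],D,dt)],[(s['K'],s['T'],Ds,ds)],[(t['K'],t['T'],D,dt),(s['K'],s['T'],Ds,ds)]):
    x,r=fit(obs,[.45,.1,1.5]); print("dock",x,np.degrees(x[2]));print(r.round(1).tolist())
for c in [(365.5,287),(600.5,278),(363,181),(597,173),(368,393),(604,383)]: print('yel',un(full(c,(105,175),6),t['K'],t['T'],0)[:2])
for c in [(238,267),(238,309)]: print('roll',un(full(c,(105,175),6),t['K'],t['T'],.047)[:2])
# bystanders
for n,p,z in [("rest",(313,126),.014),("pf far",(309,266),.1),("pf far2",(378,268),.1),("green",(373,144),.05),("tamper",(160,294),.05)]: print(n,un(p,t['K'],t['T'],z))
E
```

```text
caddy [ 0.5298 -0.2621  1.2945] 74.1692200345863
[[-0.4, -1.6], [-0.5, 0.5], [0.5, 0.2], [0.3, 0.3], [0.2, -0.2]]
caddy [ 0.5281 -0.2651  1.2908] 73.95532339052032
[[-1.3, 0.3], [0.8, -2.3], [0.3, 0.9], [0.0, -0.2], [-0.2, -0.0]]
caddy [ 0.5296 -0.2629  1.2924] 74.04971522499282
[[-0.1, -1.6], [-0.3, 0.5], [0.8, 0.3], [0.6, 0.5], [0.4, 0.0], [-1.0, 1.0], [1.1, -1.7], [0.7, 1.5], [0.1, 0.4], [-0.0, 0.5]]
dock [0.4808 0.1004 1.6319] 93.50290996549049
[[0.7, 1.5], [0.9, -1.8], [-0.6, 0.7], [-1.1, -0.6]]
dock [0.4809 0.0997 1.6249] 93.10050140531995
[[0.8, -1.2], [-0.5, 0.6], [0.5, -0.6], [-0.0, 0.4], [0.3, -0.4], [-0.3, 0.3], [0.2, -0.1], [-1.6, 2.0]]
dock [0.481  0.0999 1.626 ] 93.16065294847391
[[1.1, 1.4], [0.9, -1.9], [-0.3, 0.6], [-1.0, -0.7], [0.9, -1.2], [-0.5, 0.6], [0.6, -0.5], [0.0, 0.4], [0.4, -0.4], [-0.3, 0.3], [0.3, -0.1], [-1.6, 2.0]]
yel [0.4721 0.2429]
yel [0.4786 0.1325]
yel [0.5221 0.2458]
yel [0.5283 0.1356]
yel [0.4223 0.24  ]
yel [0.4292 0.1294]
roll [0.4795 0.2885]
roll [0.4605 0.2878]
rest [ 0.7545 -0.1692  0.014 ]
pf far [ 0.3664 -0.155   0.1   ]
pf far2 [ 0.3646 -0.3336  0.1   ]
green [ 0.6988 -0.3314  0.05  ]
tamper [0.2797 0.2382 0.05  ]
```

```bash
python3 - <<'E'
from h import *
from cell import bot
from scipy.spatial.transform import Rotation as R
np.set_printoptions(precision=4,suppress=True)
s=bot.sense(); m=R.from_quat(s['eef_rot']).as_matrix(); print(m, s['tool_pos'])
z=m[:,2]; y=np.arctan2(z[1],z[0]); print('jaw yaw',y,'y axis yaw',np.arctan2(m[1,1],m[0,1]))
w=np.load("wrist0.npz")['T']; print('cam in tool',m.T@(w[:3,3]-s['tool_pos']))
th=1.2924; bar=np.array([.5296,-.2629])-.115*np.array([np.cos(th),np.sin(th)])
print('bar',bar,'roll deg (cw positive): ',np.degrees(y-th),np.degrees(y-th-np.pi),np.degrees(y-th+np.pi))
print('delta tool',m.T@(np.r_[bar,.15]-s['tool_pos'])*1000)
E
```

```text
[[-0.0006  0.9168  0.3994]
 [ 0.0017  0.3994 -0.9168]
 [-1.      0.0001 -0.0018]] [ 0.2493 -0.5724  0.2303]
jaw yaw -1.1599700485995474 y axis yaw 0.4108260857999309
cam in tool [-0.1428  0.0667 -0.0011]
bar [ 0.498  -0.3735] roll deg (cw positive):  -140.51045358904668 -320.5104535890467 39.48954641095334
delta tool [ 80.485  307.4031 -82.9369]
```

>>> arm_command(delta_pos=[[0,20,-5],[0,36,-10],[0,36,-10],[0,36,-10],[0,36,-10],[0,36,-10],[0,36,-10],[0,36,-10],[0,35,-8],[0,0,0]], roll=[0,0,0,0,0,0,0,0,0,0], gripper=[-1,-1,-1,-1,-1,-1,-1,-1,-1,-1])

```text
time: 1.15
tool_pos: [0.501, -0.3712, 0.2309]
eef_rot: [0.387, 0.592, -0.385, 0.592]
ft_force: [-0.9, -0.7, 0.7]
width: 0.0854
```

>>> arm_command(delta_pos=[[10,0,0],[15,0,0],[15,0,0],[15,0,0],[15,0,0],[10,0,0],[0,0,0]], roll=[5,8,8,8,7,3.5,0], gripper=[-0.3,-0.3,-0.3,-0.3,-0.3,-0.3,-0.3])

```text
time: 1.85
tool_pos: [0.4958, -0.3736, 0.1488]
eef_rot: [-0.564, -0.427, 0.565, -0.424]
ft_force: [-0.1, 1.0, -0.4]
width: 0.0554
```

```bash
cat > snap.py <<'E'
import sys,cv2
from h import *
from cell import bot, optics
from scipy.spatial.transform import Rotation as R
np.set_printoptions(precision=4,suppress=True)
tag=sys.argv[1]
for n in sys.argv[2:]:
    r=optics.get_image(n); cv2.imwrite(f"pics/{n}_{tag}.png",r["img"][:,:,::-1]); np.savez(f"{n}_{tag}.npz",img=r["img"],K=r["K"],T=r["world_from_camera"])
s=bot.sense(); m=R.from_quat(s['eef_rot']).as_matrix()
print(s['time'],s['tool_pos'],'fwd yaw',np.arctan2(-m[1,2],-m[0,2]),'xaxis',m[:,0],'F',s['ft_force'],s['width'],s['joints'])
E
python3 snap.py 1 wrist top
```

```text
1.95 [ 0.4973 -0.3746  0.1511] fwd yaw 1.2930802591299086 xaxis [-0.0007  0.0004 -1.    ] F [ 0.6518 -0.6115 -0.2032] 0.05564872990513975 [-0.7154  0.3872  1.7011 -0.0002  1.0541  1.1332]
```

View pics/wrist_1.png

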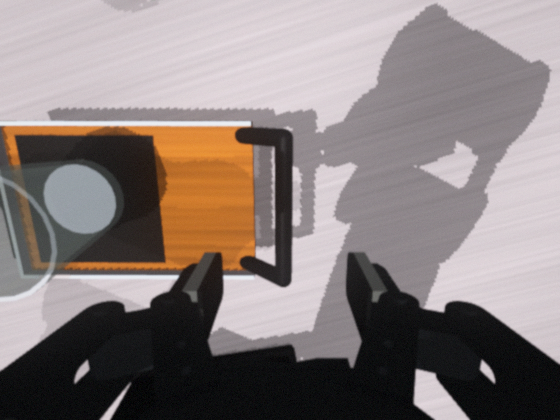

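View pics/top_1.png

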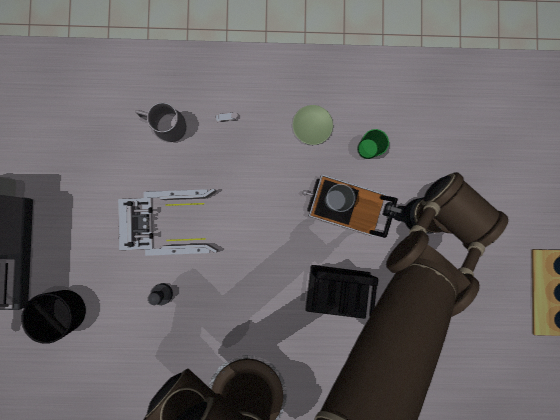

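```bash
python3 - <<'E'
from h import *
w=np.load("wrist_1.npz")
a=un((284,136),w['K'],w['T'],.07);b=un((285,277),w['K'],w['T'],.07);print(a,b,(a+b)/2,np.hypot(*(a-b)[:2]),np.arctan2(*(a-b)[1::-1])+np.pi/2)
E
```

```text
[ 0.54756907 -0.38760524  0.07      ] [ 0.45126472 -0.36086403  0.07      ] [ 0.4994169  -0.37423464  0.07      ] 0.09994808455204013 1.299945887411036
```

>>> arm_command(delta_pos=[[15,1.5,0],[20,0,0],[20,0,0],[20,0,0],[15,0,0],[8,0,0],[0,0,0]], roll=[-0.2,0,0,0,0,0,0], gripper=[-0.3,-0.3,-0.3,-0.3,-0.3,-0.3,-0.3])

```text
time: 2.65
tool_pos: [0.4985, -0.3741, 0.0518]
eef_rot: [-0.564, -0.428, 0.564, -0.426]
ft_force: [-0.9, 0.1, 0.1]
width: 0.0554
```

```bash
python3 snap.py 2 wrist
```

```text
2.7 [ 0.4993 -0.3747  0.0529] fwd yaw 1.295917841199445 xaxis [-0.0005  0.0004 -1.    ] F [0.365  0.3651 0.0197] 0.05522135526821426 [-0.7135  0.5197  1.7388 -0.      0.8837  1.1322]
```

View pics/wrist_2.png

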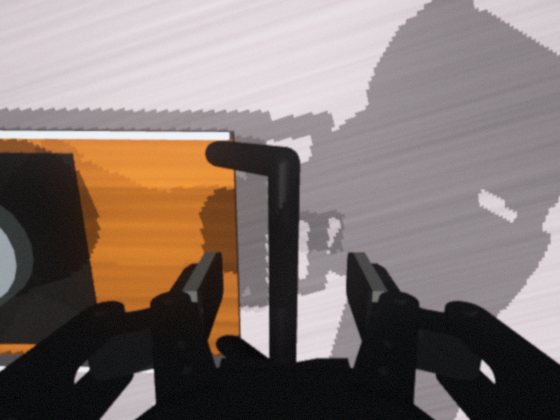

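The bar (column 284) lies midway between the fingertips (columns 222 and 348). I'm closing the gripper.

>>> arm_command(delta_pos=[[0,0,0],[0,0,0],[0,0,0],[0,0,0],[0,0,0],[0,0,0],[0,0,0]], roll=[0,0,0,0,0,0,0], gripper=[0.4,0.6,0.7,0.8,0.9,1,1])

```text
time: 3.4
tool_pos: [0.5001, -0.3753, 0.0543]
eef_rot: [0.564, 0.426, -0.564, 0.427]
ft_force: [1.3, 0.2, 6.2]
width: 0.0099
```

```bash
python3 snap.py 3 wrist scene
```

```text
3.5 [ 0.5    -0.3753  0.0543] fwd yaw 1.2955954741734328 xaxis [ 0.0014 -0.0011 -1.    ] F [-0.1508 -0.2052  6.0326] 0.009939098079164179 [-0.7135  0.5181  1.7379  0.0002  0.8838  1.1324]
```

View pics/wrist_3.png

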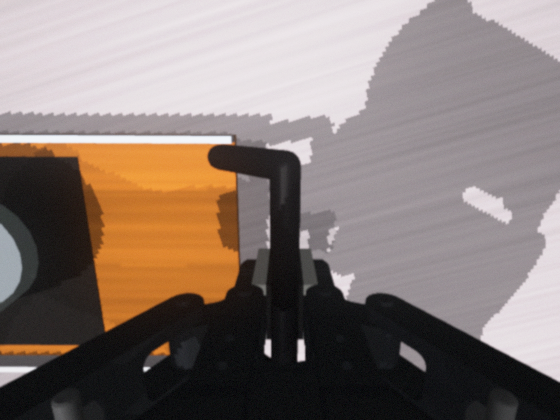

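>>> arm_command(delta_pos=[[-1.5,0,0],[0,0,-1],[0,0,-3],[0,0,-5],[0,0,-6],[0,0,-6],[0,0,-6],[0,0,-6],[0,0,-6],[0,0,-6],[0,0,-6],[0,0,-5]], roll=[0,0,0,0,0,0,0,0,0,0,0,0], gripper=[1,1,1,1,1,1,1,1,1,1,1,1])

```text
time: 4.7
tool_pos: [0.5145, -0.3201, 0.0546]
eef_rot: [-0.564, -0.427, 0.564, -0.427]
ft_force: [1.3, -1.1, -2.4]
width: 0.01
```

>>> arm_command(delta_pos=[[0,0,-3],[0,0,-1],[0,0,0]], roll=[0,0,0], gripper=[1,1,1])

```text
time: 5.0
tool_pos: [0.5155, -0.3165, 0.0546]
eef_rot: [0.564, 0.427, -0.564, 0.426]
ft_force: [1.7, -0.0, -1.1]
width: 0.0098
```

```bash
python3 snap.py 4 scene top wrist; python3 - <<'E'
import cv2
im=cv2.imread("pics/top_4.png")
cv2.imwrite("pics/cA4.png",cv2.resize(im[145:245,260:410],None,fx=5,fy=5,interpolation=cv2.INTER_CUBIC))
im=cv2.imread("pics/scene_4.png")
cv2.imwrite("pics/cC4.png",cv2.resize(im[145:265,180:320],None,fx=5,fy=5,interpolation=cv2.INTER_CUBIC))
E
```

```text
5.15 [ 0.5154 -0.3168  0.0546] fwd yaw 1.2954689115860427 xaxis [-0.0004  0.0007 -1.    ] F [ 2.2034  0.182  -1.522 ] 0.009767062835065789 [-0.6232  0.4874  1.7864  0.0004  0.8685  1.2227]
```

View pics/cA4.png

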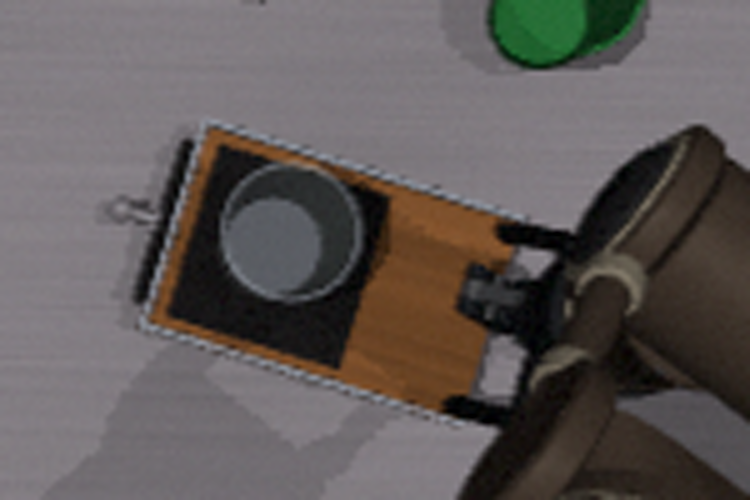

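View pics/cC4.png

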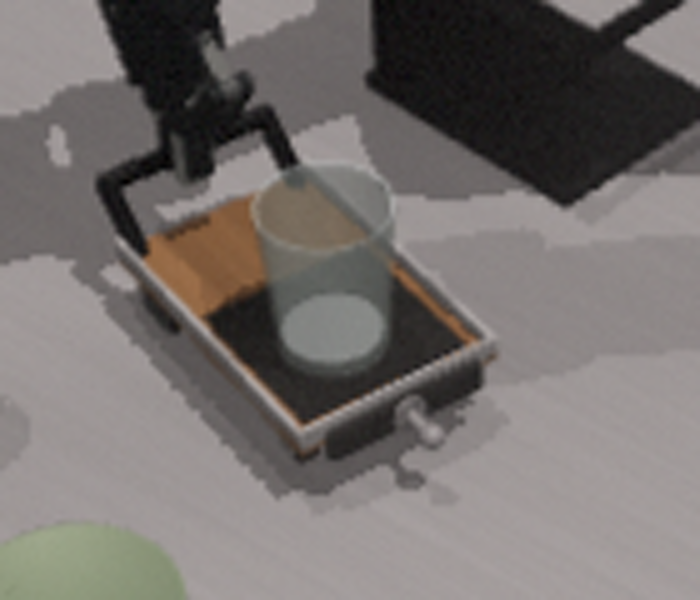

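```bash
python3 - <<'E'
from h import *
np.set_printoptions(precision=4,suppress=True)
t=np.load("top_4.npz");s=np.load("scene_4.npz")
tp=np.array([full(c,(260,145),5) for c in [(207,123),(145,326),(122,207)]])
M=[(.092,-.06,.051),(.092,.06,.051),(.12,0,.037)]
sp=np.array([full(c,(180,145),5) for c in [(303,443),(492,340),(433,436),(108,183),(262,115)]])
Ms=M+[(-.115,-.049,.07),(-.115,.049,.07)]
for obs in ([(t['K'],t['T'],M,tp)],[(s['K'],s['T'],Ms,sp)],[(t['K'],t['T'],M,tp),(s['K'],s['T'],Ms,sp)]):
    x,r=fit(obs,[.5,-.2,1.3]); print("caddy",x,'bar',x[:2]-.115*np.array([np.cos(x[2]),np.sin(x[2])]));print(r.round(1).tolist())
tp=np.array([.5154,-.3168]);print('tcp->origin',tp+.115*np.array([np.cos(1.2955),np.sin(1.2955)]))
E
```

```text
caddy [ 0.5442 -0.2059  1.2907] bar [ 0.5124 -0.3164]
[[-0.0, -1.0], [-0.5, 0.2], [0.5, 0.5]]
caddy [ 0.5452 -0.2068  1.2953] bar [ 0.5139 -0.3175]
[[-0.7, -1.4], [1.0, -0.3], [-0.1, 0.3], [-0.2, 0.4], [0.1, 0.6]]
caddy [ 0.5451 -0.2065  1.2964] bar [ 0.514  -0.3172]
[[0.0, -1.2], [-0.2, 0.1], [0.7, 0.5], [-0.5, -1.3], [1.2, -0.3], [0.1, 0.3], [-0.1, 0.5], [0.1, 0.7]]
tcp->origin [ 0.5467 -0.2061]
```

```bash
cat > plan.py <<'E'
from h import *
from scipy.interpolate import CubicHermiteSpline
def plan(x0,y0,th0,x1,y1,th1,n,off=(0,0)):
    sp=CubicHermiteSpline([x0,x1],[y0,y1],np.tan([th0,th1]))
    xs=np.linspace(x0,x1,2001); L=np.r_[0,np.cumsum(np.hypot(np.diff(xs),np.diff(sp(xs))))]
    X=np.interp(np.linspace(0,L[-1],n+1),L,xs); Y=sp(X); T=np.arctan(sp(X,1))
    B=np.c_[X-.05*np.cos(T),Y-.05*np.sin(T)]   # bar
    rows=[];
    for i in range(n):
        d=B[i+1]-B[i]; c,s=np.cos(T[i]),np.sin(T[i])
        f=c*d[0]+s*d[1]; l=-s*d[0]+c*d[1]
        rows.append((-l*1000,-f*1000,-np.degrees(T[i+1]-T[i])))   # tool y, z, roll
    return X,Y,T,np.array(rows)
E
python3 - <<'E'
from plan import *
np.set_printoptions(precision=2,suppress=True)
X,Y,T,r=plan(-.371,-.0252,-.332,-.156,0,0,48)
for i in range(48):
    c,s=np.cos(T[i+1]),np.sin(T[i+1]); cl=Y[i+1]+s*.165+c*.06; cr=Y[i+1]+s*.165-c*.06; nx=X[i+1]+c*.165
    print(i+1,r[i],'axle %.3f %.4f th %.3f nose %.3f L%.3f R%.3f'%(X[i+1],Y[i+1],T[i+1],nx,cl,cr))
E
```

```text
1 [ 1.79 -4.6  -2.15] axle -0.367 -0.0266 th -0.295 nose -0.209 L-0.017 R-0.132
2 [ 1.78 -4.6  -2.14] axle -0.362 -0.0279 th -0.257 nose -0.203 L-0.012 R-0.128
3 [ 1.77 -4.6  -2.13] axle -0.358 -0.0289 th -0.220 nose -0.197 L-0.006 R-0.123
4 [ 1.75 -4.6  -2.1 ] axle -0.353 -0.0298 th -0.183 nose -0.191 L-0.001 R-0.119
5 [ 1.71 -4.6  -2.06] axle -0.349 -0.0306 th -0.148 nose -0.186 L0.004 R-0.114
6 [ 1.67 -4.6  -2.  ] axle -0.344 -0.0312 th -0.113 nose -0.180 L0.010 R-0.109
7 [ 1.61 -4.6  -1.94] axle -0.340 -0.0316 th -0.079 nose -0.175 L0.015 R-0.104
8 [ 1.55 -4.59 -1.86] axle -0.335 -0.0319 th -0.046 nose -0.170 L0.020 R-0.099
9 [ 1.48 -4.59 -1.78] axle -0.331 -0.0321 th -0.015 nose -0.166 L0.025 R-0.095
10 [ 1.41 -4.59 -1.7 ] axle -0.326 -0.0321 th 0.015 nose -0.161 L0.030 R-0.090
11 [ 1.33 -4.59 -1.6 ] axle -0.322 -0.0319 th 0.043 nose -0.157 L0.035 R-0.085
12 [ 1.26 -4.59 -1.51] axle -0.317 -0.0317 th 0.069 nose -0.152 L0.040 R-0.080
13 [ 1.18 -4.58 -1.41] axle -0.312 -0.0313 th 0.093 nose -0.148 L0.044 R-0.076
14 [ 1.09 -4.58 -1.31] axle -0.308 -0.0308 th 0.116 nose -0.144 L0.04
[... 1993 characters left out ...]
4 -4.57  0.89] axle -0.192 -0.0037 th 0.184 nose -0.030 L0.085 R-0.033
41 [-0.82 -4.58  0.98] axle -0.188 -0.0029 th 0.166 nose -0.025 L0.084 R-0.035
42 [-0.89 -4.58  1.07] axle -0.183 -0.0022 th 0.148 nose -0.020 L0.081 R-0.037
43 [-0.97 -4.58  1.17] axle -0.179 -0.0015 th 0.127 nose -0.015 L0.079 R-0.040
44 [-1.05 -4.58  1.27] axle -0.174 -0.0010 th 0.105 nose -0.010 L0.076 R-0.043
45 [-1.14 -4.58  1.36] axle -0.170 -0.0006 th 0.081 nose -0.005 L0.073 R-0.047
46 [-1.22 -4.58  1.46] axle -0.165 -0.0003 th 0.056 nose -0.000 L0.069 R-0.051
47 [-1.3  -4.59  1.56] axle -0.161 -0.0001 th 0.029 nose 0.004 L0.065 R-0.055
48 [-1.37 -4.59  1.65] axle -0.156 -0.0000 th 0.000 nose 0.009 L0.060 R-0.060
```

>>> arm_command(delta_pos=[[0,0.8,-1],[0,1.6,-2],[0,1.6,-2],[0,1.6,-2],[0,1.6,-2],[0,1.6,-2],[0,1.6,-2],[0,1.6,-2],[0,1.6,-2],[0,1.6,-2],[0,0.8,-1],[0,0,0]], roll=[-0.95,-1.9,-1.9,-1.9,-1.9,-1.9,-1.9,-1.9,-1.9,-1.9,-0.95,0], gripper=[1,1,1,1,1,1,1,1,1,1,1,1])

```text
time: 6.35
tool_pos: [0.5339, -0.2988, 0.0547]
eef_rot: [0.485, 0.514, -0.485, 0.514]
ft_force: [2.0, 0.9, -2.2]
width: 0.01
```

```bash
python3 snap.py 5 scene top wrist; python3 - <<'E'
import cv2
im=cv2.imread("pics/top_5.png")
cv2.imwrite("pics/cA5.png",cv2.resize(im[145:245,240:390],None,fx=5,fy=5,interpolation=cv2.INTER_CUBIC))
im=cv2.imread("pics/scene_5.png")
cv2.imwrite("pics/cC5.png",cv2.resize(im[145:265,180:320],None,fx=5,fy=5,interpolation=cv2.INTER_CUBIC))
E
```

```text
6.5 [ 0.5338 -0.299   0.0547] fwd yaw 1.6273499023116103 xaxis [-0.0003  0.0004 -1.    ] F [ 1.0921  2.2393 -2.3683] 0.00983042396838228 [-0.5818  0.4978  1.7696  0.0002  0.8748  0.9323]
```

View pics/cA5.png

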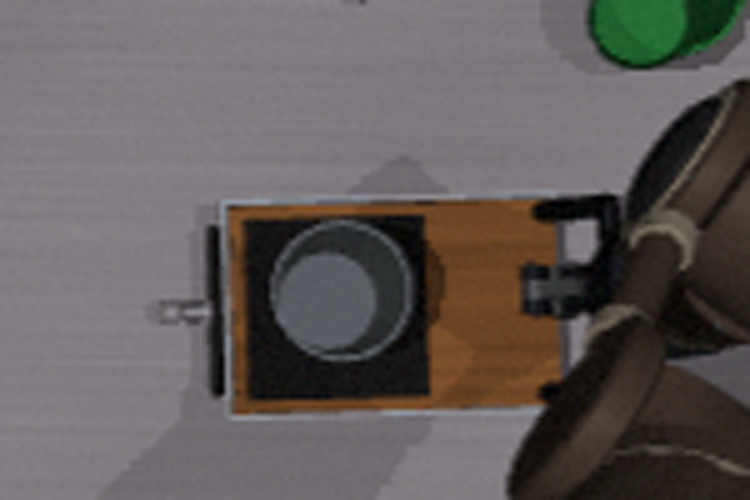

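View pics/cC5.png

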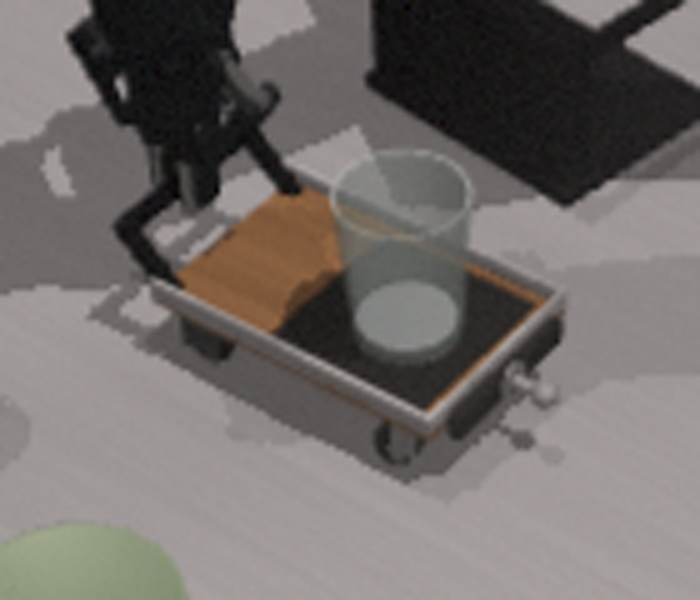

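```bash
cat > cad.py <<'E'
from h import *
np.set_printoptions(precision=4,suppress=True)
DK=np.array([.481,.0999,1.628])
def todock(x,dk=DK):
    c,s=np.cos(dk[2]),np.sin(dk[2]); d=np.array(x[:2])-dk[:2]
    return np.array([c*d[0]+s*d[1],-s*d[0]+c*d[1],x[2]-dk[2]])
def report(tag,toff,tf,tpts,soff,sf,spts,yaw=None,M3=((.092,-.06,.051),(.092,.06,.051),(.12,0,.037),(-.115,-.049,.07))):
    t=np.load(f"top_{tag}.npz");s=np.load(f"scene_{tag}.npz")
    f=lambda L,o,k:(np.array([full(c,o,k) for c in L if c is not None]),[m for m,c in zip(M3,L) if c is not None])
    a,am=f(tpts,toff,tf); b,bm=f(spts,soff,sf)
    for o in ([(t['K'],t['T'],am,a)],[(s['K'],s['T'],bm,b)],[(t['K'],t['T'],am,a),(s['K'],s['T'],bm,b)]):
        x,r=fit(o,[.5,-.1,1.6]); ax=todock([x[0]-.065*np.cos(x[2]),x[1]-.065*np.sin(x[2]),x[2]])
        print('world',x,'axle in dock',ax,'ball in dock',todock([x[0]+.12*np.cos(x[2]),x[1]+.12*np.sin(x[2]),x[2]])); print(r.round(1).tolist())
E
python3 - <<'E'
from cad import *
report(5,(240,145),5,[(220,200),(230,418),(157,312)],(180,145),5,[(427,427),(563,292),(548,392),(122,230)])
b=np.array([.5338,-.299]);u=np.array([np.cos(1.6273),np.sin(1.6273)])
print('tcp-based axle',todock(np.r_[b+.05*u,1.6273]))
E
```

```text
world [ 0.5278 -0.1816  1.6346] axle in dock [-0.3487 -0.031   0.0066] ball in dock [-0.1637 -0.0298  0.0066]
[[-0.5, -0.2], [-0.5, 0.2], [2.7, 0.0]]
world [ 0.5277 -0.1855  1.6329] axle in dock [-0.3526 -0.0306  0.0049] ball in dock [-0.1676 -0.0297  0.0049]
[[0.4, -0.8], [0.3, -0.3], [-0.8, 0.9], [0.1, 0.3]]
world [ 0.528  -0.1837  1.6339] axle in dock [-0.3508 -0.0311  0.0059] ball in dock [-0.1658 -0.03    0.0059]
[[0.3, -0.3], [0.2, 0.1], [3.5, -0.1], [0.8, -0.4], [0.7, 0.1], [-0.4, 1.2], [0.4, 0.6]]
tcp-based axle [-0.3513 -0.0299 -0.0007]
```

```bash
python3 - <<'E'
from plan import *
np.set_printoptions(precision=2,suppress=True)
X,Y,T,r=plan(-.3515,-.0303,0,-.17,0,0,36)
for i in range(36):
    c,s=np.cos(T[i+1]),np.sin(T[i+1])
    print(i+1,r[i],'axle %.3f %.4f th %.3f'%(X[i+1],Y[i+1],T[i+1]))
E
```

```text
1 [ 1.3  -5.14 -1.57] axle -0.346 -0.0302 th 0.027
2 [ 1.22 -5.14 -1.48] axle -0.341 -0.0300 th 0.053
3 [ 1.14 -5.14 -1.38] axle -0.336 -0.0297 th 0.077
4 [ 1.06 -5.14 -1.29] axle -0.331 -0.0292 th 0.100
5 [ 0.98 -5.14 -1.19] axle -0.326 -0.0287 th 0.121
6 [ 0.9  -5.13 -1.09] axle -0.321 -0.0280 th 0.140
7 [ 0.82 -5.13 -0.99] axle -0.316 -0.0272 th 0.157
8 [ 0.74 -5.13 -0.9 ] axle -0.311 -0.0264 th 0.173
9 [ 0.67 -5.13 -0.81] axle -0.306 -0.0255 th 0.187
10 [ 0.59 -5.13 -0.72] axle -0.301 -0.0245 th 0.199
11 [ 0.52 -5.13 -0.63] axle -0.296 -0.0235 th 0.210
12 [ 0.45 -5.13 -0.54] axle -0.291 -0.0224 th 0.220
13 [ 0.37 -5.13 -0.45] axle -0.286 -0.0212 th 0.228
14 [ 0.3  -5.13 -0.37] axle -0.281 -0.0201 th 0.234
15 [ 0.24 -5.13 -0.29] axle -0.276 -0.0189 th 0.239
16 [ 0.17 -5.13 -0.2 ] axle -0.271 -0.0176 th 0.243
17 [ 0.1  -5.13 -0.12] axle -0.266 -0.0164 th 0.245
18 [ 0.03 -5.13 -0.04] axle -0.261 -0.0151 th 0.245
19 [-0.03 -5.13  0.04] axle -0.256 -0.0139 th 0.245
20 [-0.1  -5.13  0.12] axle -0.251 -0.0127 th 0.243
21 [-0.17 -5.13  0.2 ] axle -0.246 -0.0114 th 0.239
22 [-0.24 -5.13  0.29] axle -0.241 -0.0102 th 0.234
23 [-0.31 -5.13  0.37] axle -0.236 -0.0091 th 0.228
24 [-0.38 -5.13  0.45] axle -0.231 -0.0079 th 0.220
25 [-0.45 -5.13  0.54] axle -0.226 -0.0068 th 0.210
26 [-0.52 -5.13  0.63] axle -0.221 -0.0058 th 0.199
27 [-0.59 -5.13  0.72] axle -0.216 -0.0048 th 0.187
28 [-0.67 -5.13  0.81] axle -0.211 -0.0039 th 0.173
29 [-0.75 -5.13  0.9 ] axle -0.206 -0.0031 th 0.157
30 [-0.82 -5.13  0.99] axle -0.201 -0.0023 th 0.140
31 [-0.9  -5.13  1.09] axle -0.196 -0.0016 th 0.121
32 [-0.98 -5.14  1.19] axle -0.190 -0.0011 th 0.100
33 [-1.06 -5.14  1.29] axle -0.185 -0.0006 th 0.077
34 [-1.15 -5.14  1.38] axle -0.180 -0.0003 th 0.053
35 [-1.23 -5.14  1.48] axle -0.175 -0.0001 th 0.027
36 [-1.3  -5.14  1.57] axle -0.170 0.0000 th 0.000
```

>>> arm_command(delta_pos=[[0,0.6,-2.5],[0,0.7,-2.6],[0,1.2,-5.1],[0,1.1,-5.1],[0,1.1,-5.1],[0,1.0,-5.1],[0,0.9,-5.1],[0,0.8,-5.1],[0,0.7,-5.1],[0,0.7,-5.1],[0,0.6,-5.1],[0,0.5,-5.1]], roll=[-0.8,-0.8,-1.5,-1.4,-1.3,-1.2,-1.1,-1,-0.9,-0.8,-0.7,-0.6], gripper=[1,1,1,1,1,1,1,1,1,1,1,1])

```text
time: 7.7
tool_pos: [0.534, -0.2421, 0.0548]
eef_rot: [0.428, 0.563, -0.429, 0.562]
ft_force: [-0.8, -1.1, -2.9]
width: 0.0099
```

>>> arm_command(delta_pos=[[0,0.5,-5.1],[0,0.4,-5.1],[0,0.3,-5.1],[0,0.2,-5.1],[0,0.1,-5.1],[0,0.1,-5.1],[0,0,-5.1],[0,0,-5.1],[0,-0.1,-5.1],[0,-0.2,-5.1],[0,-0.2,-5.1],[0,-0.3,-5.1]], roll=[-0.5,-0.5,-0.4,-0.3,-0.2,-0.1,0,0,0.1,0.2,0.3,0.4], gripper=[1,1,1,1,1,1,1,1,1,1,1,1])

```text
time: 8.9
tool_pos: [0.517, -0.1833, 0.0547]
eef_rot: [0.424, 0.566, -0.424, 0.566]
ft_force: [-0.6, -0.5, -3.3]
width: 0.0098
```

```bash
python3 snap.py 6 scene top; python3 - <<'E'
import cv2
im=cv2.imread("pics/top_6.png")
cv2.imwrite("pics/cA6.png",cv2.resize(im[165:265,190:340],None,fx=5,fy=5,interpolation=cv2.INTER_CUBIC))
im=cv2.imread("pics/scene_6.png")
cv2.imwrite("pics/cC6.png",cv2.resize(im[145:265,230:370],None,fx=5,fy=5,interpolation=cv2.INTER_CUBIC))
E
```

```text
9.0 [ 0.5167 -0.1826  0.0546] fwd yaw 1.8555613513750382 xaxis [-0.0009  0.0013 -1.    ] F [-0.9706  0.5315 -1.2627] 0.009827058123868184 [-0.4196  0.3992  1.9239  0.0011  0.8199  0.8657]
```

View pics/cA6.png

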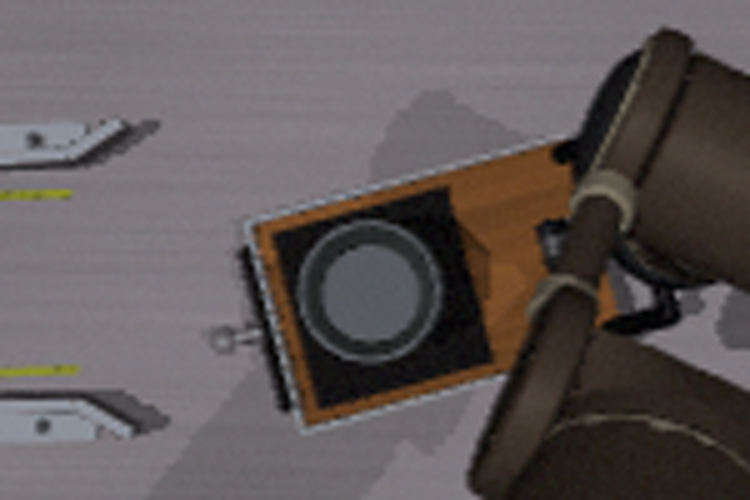

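View pics/cC6.png

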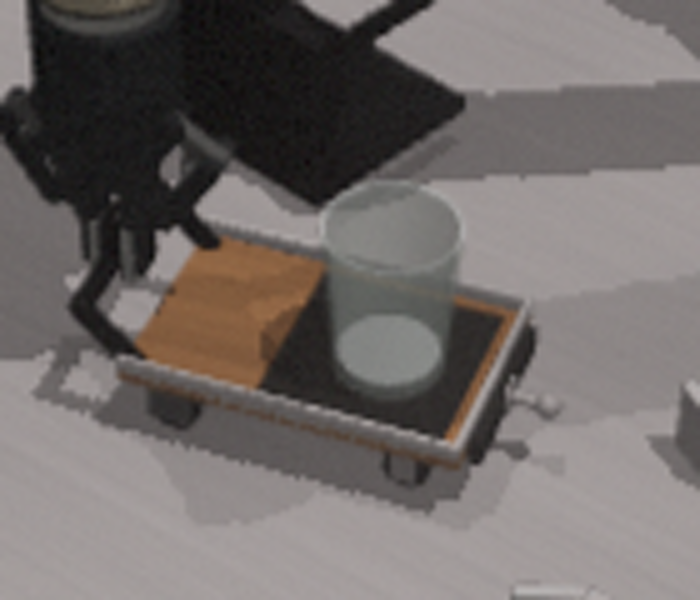

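```bash
python3 - <<'E'
from cad import *
report(6,(190,165),5,[(247,222),(303,430),(223,340)],(230,145),5,[(458,460),(528,305),(549,407),(80,305)])
y=1.8556
b=np.array([.5167,-.1826]);u=np.array([np.cos(y),np.sin(y)])
print('tcp-based axle',todock(np.r_[b+.05*u,y]))
# dock mid features in this picture: lip tips and bends
t=np.load("top_6.npz")
for c,m in [((122,122),(-.005,-.08)),((130,435),(-.005,.08)),((72,163),(.025,-.064)),((80,402),(.025,.064))]:
    w=un(full(c,(190,165),5),t['K'],t['T'],.044); print(todock(np.r_[w[:2],0])[:2],m)
E
```

```text
world [ 0.4819 -0.0716  1.857 ] axle in dock [-0.2346 -0.0058  0.229 ] ball in dock [-0.0544  0.0362  0.229 ]
[[-0.4, -0.5], [-0.1, 0.7], [0.6, -0.1]]
world [ 0.4837 -0.0734  1.8525] axle in dock [-0.2365 -0.0073  0.2245] ball in dock [-0.0562  0.0339  0.2245]
[[-0.3, -1.1], [0.9, -0.4], [-0.4, 0.7], [0.0, 0.7]]
world [ 0.4829 -0.0728  1.8547] axle in dock [-0.2359 -0.0066  0.2267] ball in dock [-0.0556  0.035   0.2267]
[[0.1, -1.0], [0.3, 0.3], [1.0, -0.6], [0.1, -1.2], [1.3, -0.6], [0.0, 0.6], [0.4, 0.7]]
tcp-based axle [-0.2354 -0.0082  0.2276]
[-0.0022 -0.0847] (-0.005, -0.08)
[-0.0015  0.0859] (-0.005, 0.08)
[ 0.0257 -0.0632] (0.025, -0.064)
[0.025 0.067] (0.025, 0.064)
```

```bash
python3 - <<'E'
from plan import *
np.set_printoptions(precision=2,suppress=True)
X,Y,T,r=plan(-.2358,-.0070,.2272,-.165,.0006,0,15)
for i in range(15):
    print(i+1,r[i],'axle %.3f %.4f th %.3f'%(X[i+1],Y[i+1],T[i+1]))
E
```

```text
1 [-0.83 -4.76  0.99] axle -0.231 -0.0060 th 0.210
2 [-0.82 -4.76  0.98] axle -0.226 -0.0050 th 0.193
3 [-0.8  -4.76  0.97] axle -0.222 -0.0041 th 0.176
4 [-0.79 -4.76  0.95] axle -0.217 -0.0034 th 0.159
5 [-0.78 -4.76  0.93] axle -0.212 -0.0026 th 0.143
6 [-0.76 -4.76  0.92] axle -0.208 -0.0020 th 0.127
7 [-0.75 -4.76  0.9 ] axle -0.203 -0.0014 th 0.111
8 [-0.73 -4.76  0.88] axle -0.198 -0.0009 th 0.096
9 [-0.71 -4.76  0.86] axle -0.194 -0.0005 th 0.081
10 [-0.69 -4.76  0.83] axle -0.189 -0.0002 th 0.066
11 [-0.67 -4.76  0.81] axle -0.184 0.0001 th 0.052
12 [-0.65 -4.76  0.79] axle -0.179 0.0003 th 0.039
13 [-0.63 -4.76  0.76] axle -0.175 0.0005 th 0.025
14 [-0.61 -4.76  0.74] axle -0.170 0.0006 th 0.012
15 [-0.59 -4.76  0.71] axle -0.165 0.0006 th -0.000
```

>>> arm_command(delta_pos=[[0,-0.4,-2.4],[0,-0.4,-2.4],[0,-0.8,-4.8],[0,-0.8,-4.8],[0,-0.8,-4.8],[0,-0.8,-4.8],[0,-0.8,-4.8],[0,-0.7,-4.8],[0,-0.7,-4.7],[0,-0.7,-4.7],[0,-0.7,-4.7],[0,-0.7,-4.7]], roll=[0.5,0.5,1,1,1,0.9,0.9,0.9,0.9,0.9,0.8,0.8], gripper=[1,1,1,1,1,1,1,1,1,1,1,1])

```text
time: 10.2
tool_pos: [0.4986, -0.1337, 0.0548]
eef_rot: [0.472, 0.526, -0.472, 0.526]
ft_force: [-1.5, -1.3, -2.7]
width: 0.0096
```

>>> arm_command(delta_pos=[[0,-0.7,-4.7],[0,-0.6,-4.7],[0,-0.6,-4.7],[0,-0.3,-2.4],[0,-0.3,-2.4],[0,0,0]], roll=[0.8,0.8,0.8,0.3,0.3,0], gripper=[1,1,1,1,1,1])

```text
time: 10.8
tool_pos: [0.4946, -0.1151, 0.0548]
eef_rot: [0.486, 0.514, -0.486, 0.514]
ft_force: [-0.5, 0.8, -3.7]
width: 0.0095
```

```bash
python3 snap.py 7 scene top; python3 - <<'E'
import cv2
im=cv2.imread("pics/top_7.png")
cv2.imwrite("pics/cA7.png",cv2.resize(im[170:270,110:260],None,fx=5,fy=5,interpolation=cv2.INTER_CUBIC))
im=cv2.imread("pics/scene_7.png")
cv2.imwrite("pics/cC7.png",cv2.resize(im[170:290,270:410],None,fx=5,fy=5,interpolation=cv2.INTER_CUBIC))
E
```

```text
10.9 [ 0.4946 -0.1153  0.0548] fwd yaw 1.6270360630113272 xaxis [ 0.0002  0.0004 -1.    ] F [ 0.0603  0.8094 -2.8112] 0.009673254842794009 [-0.3151  0.3356  2.0183  0.0006  0.7877  1.1991]
```

View pics/cA7.png

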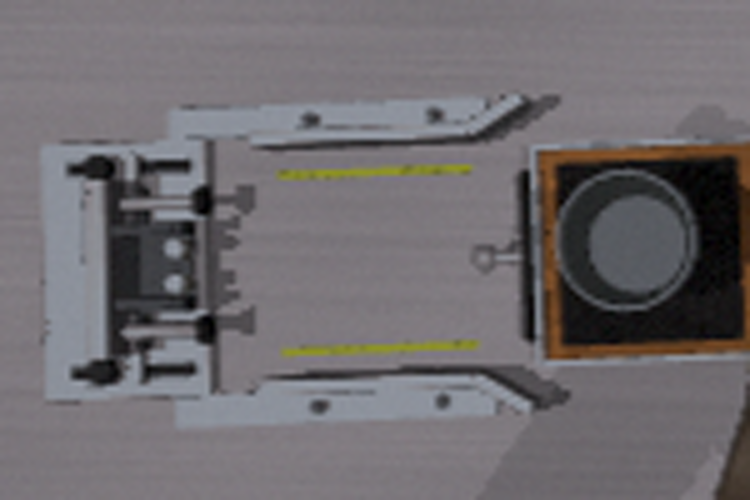

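View pics/cC7.png

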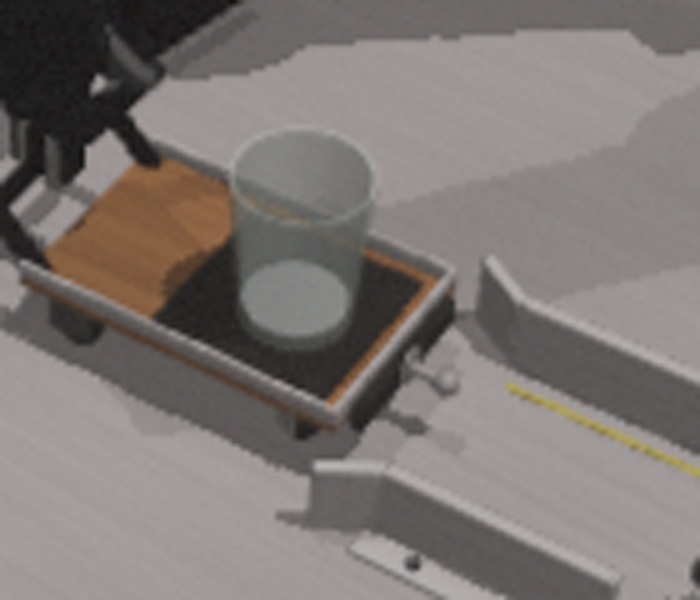

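```bash
python3 - <<'E'
from cad import *
report(7,(110,170),5,[(531,150),(543,362),(485,258)],(270,170),5,[(333,422),(456,272),(450,380)])
y=1.627
b=np.array([.4946,-.1153]);u=np.array([np.cos(y),np.sin(y)])
print('tcp-based axle',todock(np.r_[b+.05*u,y]))
t=np.load("top_7.npz")
for c,z in [((279,175),0),((470,169),0),((284,352),0),((478,345),0),((174,248),.047),((174,284),.047),((520,98),.044),((530,410),.044),((475,135),.044),((485,376),.044)]:
    w=un(full(c,(110,170),5),t['K'],t['T'],z); print(c,todock(np.r_[w[:2],0])[:2])
s=np.load("scene_7.npz")
for c,m in [((317,465),'tipR'),((487,260),'tipL'),((390,466),'bR'),((520,303),'bL')]:
    w=un(full(c,(270,170),5),s['K'],s['T'],.044); print(m,todock(np.r_[w[:2],0])[:2])
E
```

```text
world [0.4869 0.0001 1.6528] axle in dock [-0.1649 -0.0018  0.0248] ball in dock [0.02   0.0028 0.0248]
[[-0.3, -1.1], [-0.2, 0.8], [0.6, 0.1]]
world [ 0.4883 -0.0004  1.6493] axle in dock [-0.1655 -0.003   0.0213] ball in dock [0.0194 0.001  0.0213]
[[0.7, -0.8], [-0.0, -0.1], [-0.7, 1.1]]
world [ 0.4877 -0.0002  1.6531] axle in dock [-0.1653 -0.0026  0.0251] ball in dock [0.0196 0.002  0.0251]
[[-0.1, -1.4], [-0.1, 0.5], [0.7, -0.2], [1.1, -0.9], [0.1, -0.3], [-0.4, 0.9]]
tcp-based axle [-0.1656 -0.0013 -0.001 ]
(279, 175) [ 0.1424 -0.0498]
(470, 169) [ 0.0343 -0.0493]
(284, 352) [0.1419 0.0504]
(478, 345) [0.0326 0.0505]
(174, 248) [ 0.188  -0.0089]
(174, 284) [0.1884 0.0106]
(520, 98) [-0.0011 -0.0842]
(530, 410) [-0.0015  0.0859]
(475, 135) [ 0.024  -0.0648]
(485, 376) [0.0223 0.0666]
tipR [-0.0024 -0.0848]
tipL [-0.0041  0.0835]
bR [ 0.026 -0.066]
bL [0.0244 0.0652]
```

```bash
python3 - <<'E'
import cv2
im=cv2.imread("pics/top_7.png")
cv2.imwrite("pics/cA7b.png",cv2.resize(im[190:250,200:280],None,fx=10,fy=10,interpolation=cv2.INTER_CUBIC))
E
```

```text
(no output)
```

View pics/cA7b.png

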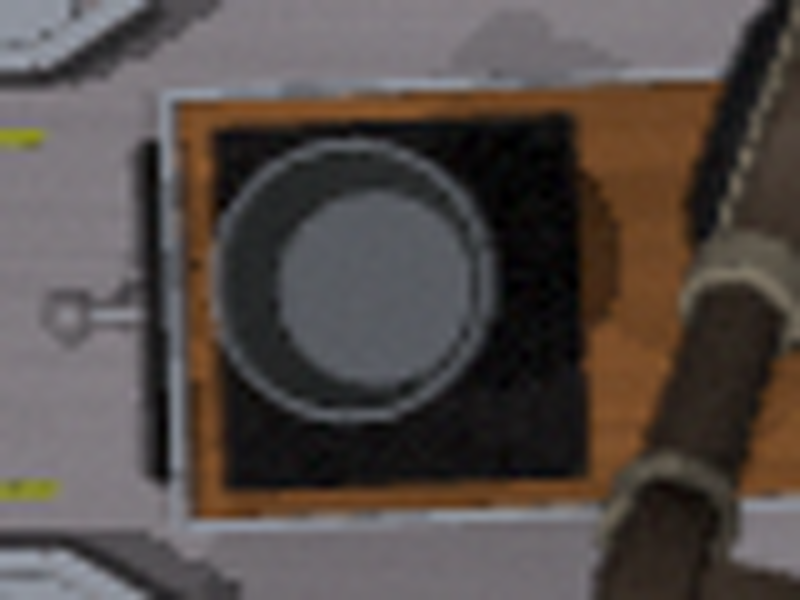

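>>> arm_command(delta_pos=[[0,0,-2],[0,0,-4],[0,0.1,-5],[0,0.1,-5],[0,0.1,-5],[0,0.1,-5],[0,0,-5],[0,0,-5],[0,0,-5],[0,0,-5],[0,0,-5],[0,0,-5]], roll=[0,0.1,0.1,0,0,0,0,0,0,0,0,0], gripper=[1,1,1,1,1,1,1,1,1,1,1,1])

```text
time: 12.1
tool_pos: [0.492, -0.0592, 0.0548]
eef_rot: [0.487, 0.513, -0.487, 0.513]
ft_force: [1.4, -0.0, -3.1]
width: 0.0095
```

>>> arm_command(delta_pos=[[0,0,-5],[0,0,-5],[0,0,-5],[0,0,-5],[0,0,-5],[0,0,-5],[0,0,-4],[0,0,-2],[0,0,0]], roll=[0,0,0,0,0,0,0,0,0], gripper=[1,1,1,1,1,1,1,1,1])

```text
time: 13.0
tool_pos: [0.4899, -0.0231, 0.0547]
eef_rot: [0.487, 0.513, -0.486, 0.513]
ft_force: [0.7, 0.9, -2.6]
width: 0.01
```

```bash
python3 snap.py 8 scene top; python3 - <<'E'
import cv2
im=cv2.imread("pics/top_8.png")
cv2.imwrite("pics/cA8.png",cv2.resize(im[170:270,110:260],None,fx=5,fy=5,interpolation=cv2.INTER_CUBIC))
im=cv2.imread("pics/scene_8.png")
cv2.imwrite("pics/cC8.png",cv2.resize(im[200:320,320:460],None,fx=5,fy=5,interpolation=cv2.INTER_CUBIC))
E
```

```text
13.1 [ 0.4899 -0.0235  0.0547] fwd yaw 1.6238809865184525 xaxis [-0.0002  0.0003 -1.    ] F [ 0.8743  0.497  -2.9597] 0.009411745537709027 [-0.1368  0.3082  2.0578  0.0003  0.7758  1.3807]
```

View pics/cA8.png

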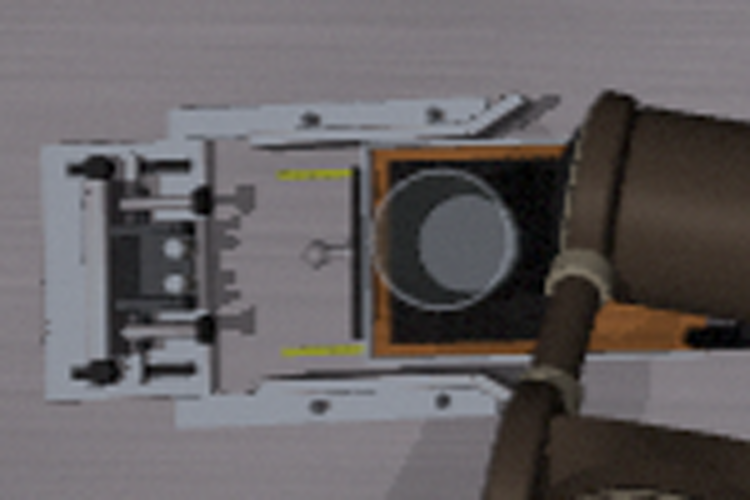

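View pics/cC8.png

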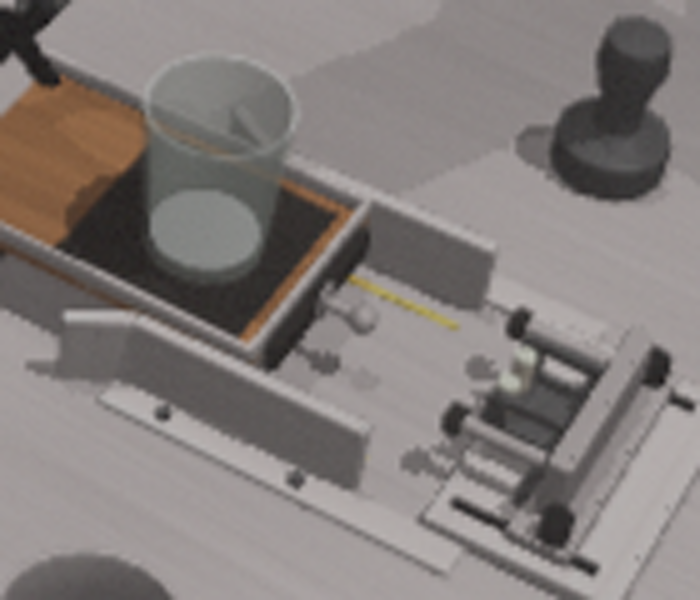

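```bash
python3 - <<'E'
from cad import *
t=np.load("top_8.npz");s=np.load("scene_8.npz")
def d(c,z,o,k,f): w=un(full(c,o,f),k['K'],k['T'],z); return todock(np.r_[w[:2],0])[:2]
print('ball top',d((317,254),.037,(110,170),t,5)); print('ball scene',d((362,318),.037,(320,200),s,5))
print('corners top',d((366,150),.051,(110,170),t,5),d((374,358),.051,(110,170),t,5))
print('rollers top',d((174,248),.047,(110,170),t,5),d((174,284),.047,(110,170),t,5))
for z in (.027,.037,.047): print('roller scene',d((524,360),z,(320,200),s,5))
print('padsends',d((203,199),.037,(110,170),t,5),d((207,328),.037,(110,170),t,5))
y=1.624;b=np.array([.4899,-.0235]);u=np.array([np.cos(y),np.sin(y)])
print('tcp ball',todock(np.r_[b+.235*u,y]))
import cv2
im=cv2.imread("pics/top_8.png")
cv2.imwrite("pics/cA8b.png",cv2.resize(im[195:245,125:205],None,fx=10,fy=10,interpolation=cv2.INTER_CUBIC))
E
```

```text
ball top [ 0.1132 -0.0031]
ball scene [ 0.1098 -0.0023]
corners top [ 0.0821 -0.0581] [0.0807 0.0545]
rollers top [ 0.188  -0.0089] [0.1884 0.0106]
roller scene [0.1809 0.0256]
roller scene [0.1832 0.0165]
roller scene [0.1855 0.0074]
padsends [ 0.1747 -0.0355] [0.174  0.0351]
tcp ball [ 0.1113 -0.0028 -0.004 ]
```

View pics/cA8b.png

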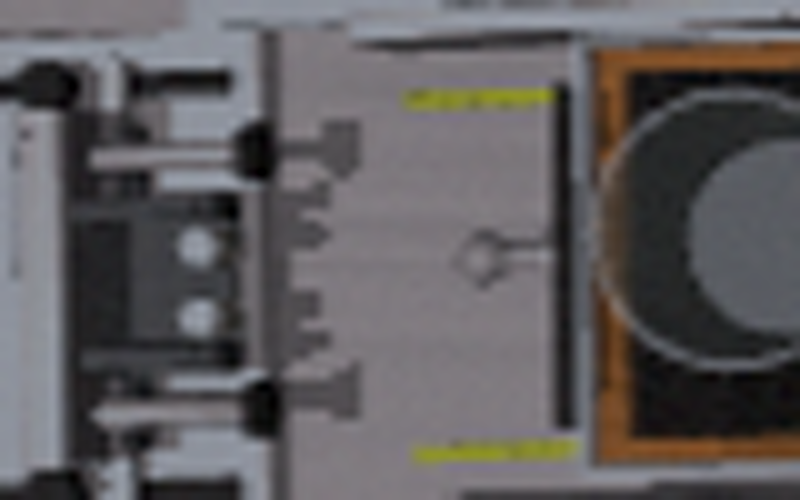

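>>> arm_command(delta_pos=[[0,0.3,-2],[0,0.3,-4],[0,0.4,-5],[0,0,-5],[0,0,-5],[0,0,-5],[0,0,-5],[0,0,-5],[0,-0.2,-5],[0,-0.2,-5],[0,-0.2,-3],[0,0,0]], roll=[-0.4,-0.4,-0.4,0,0,0,0,0,0.3,0.2,0.2,0], gripper=[1,1,1,1,1,1,1,1,1,1,1,1])

```text
time: 14.3
tool_pos: [0.4866, 0.0259, 0.0547]
eef_rot: [0.484, 0.516, -0.484, 0.515]
ft_force: [-1.0, -0.6, -2.6]
width: 0.0098
```

```bash
python3 snap.py 9 scene top; python3 - <<'E'
import cv2
im=cv2.imread("pics/top_9.png")
cv2.imwrite("pics/cA9.png",cv2.resize(im[190:250,115:195],None,fx=10,fy=10,interpolation=cv2.INTER_CUBIC))
im=cv2.imread("pics/scene_9.png")
cv2.imwrite("pics/cC9.png",cv2.resize(im[200:320,320:460],None,fx=5,fy=5,interpolation=cv2.INTER_CUBIC))
E
```

```text
14.4 [0.4867 0.0255 0.0547] fwd yaw 1.6326802152522257 xaxis [-0.0006  0.0003 -1.    ] F [-0.5015  0.7278 -2.4397] 0.009624188732559102 [-0.0372  0.3035  2.0647  0.0005  0.774   1.4714]
```

View pics/cA9.png

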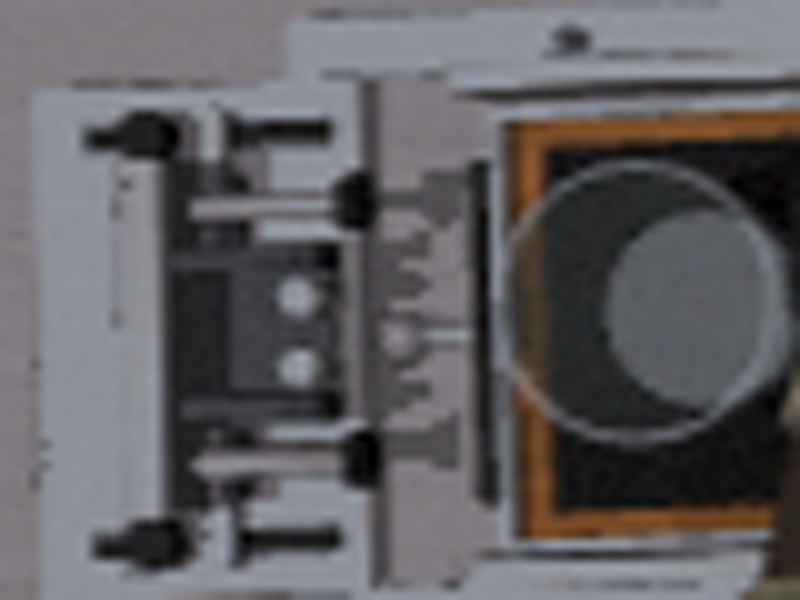

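View pics/cC9.png

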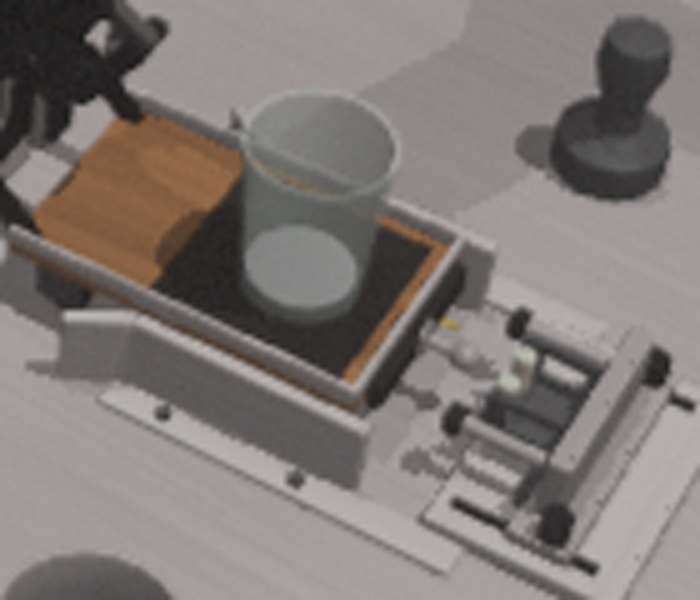

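>>> arm_command(delta_pos=[[0,-0.1,-2],[0,-0.1,-3],[0,-0.1,-3],[0,0,-2],[0,0,-1],[0,0,0]], roll=[0.1,0.1,0.1,0,0,0], gripper=[1,1,1,1,1,1])

```text
time: 15.0
tool_pos: [0.4858, 0.0365, 0.0547]
eef_rot: [0.486, 0.514, -0.486, 0.514]
ft_force: [-1.1, 1.5, -3.1]
width: 0.0102
```

>>> arm_command(delta_pos=[[0,0,-1],[0,0,-1],[0,0,-1],[0,0,-1],[0,0,0]], roll=[0,0,0,0,0], gripper=[1,1,1,1,1])

```text
time: 15.5
tool_pos: [0.4857, 0.0404, 0.0547]
eef_rot: [0.486, 0.514, -0.486, 0.514]
ft_force: [-1.2, -0.9, -3.4]
width: 0.0101
```

>>> arm_command(delta_pos=[[0,0,-1],[0,0,-1],[0,0,0]], roll=[0,0,0], gripper=[1,1,1])

```text
time: 15.8
tool_pos: [0.4856, 0.0424, 0.0547]
eef_rot: [0.486, 0.514, -0.486, 0.514]
ft_force: [-1.2, -0.4, -3.8]
width: 0.0096
```

>>> arm_command(delta_pos=[[0,0,-1],[0,0,-1],[0,0,0]], roll=[0,0,0], gripper=[1,1,1])

```text
time: 16.1
tool_pos: [0.4859, 0.0444, 0.0548]
eef_rot: [0.486, 0.514, -0.486, 0.514]
ft_force: [0.5, -0.2, -3.7]
width: 0.0099
```

>>> arm_command(delta_pos=[[0,0,-1],[0,0,-1],[0,0,0]], roll=[0,0,0], gripper=[1,1,1])

```text
time: 16.4
tool_pos: [0.4859, 0.0457, 0.0549]
eef_rot: [0.485, 0.514, -0.486, 0.514]
ft_force: [0.1, -5.3, -3.1]
width: 0.0095
```

>>> arm_command(delta_pos=[[0,0,-1],[0,0,0]], roll=[0,0], gripper=[1,1])

```text
time: 16.6
tool_pos: [0.4856, 0.0468, 0.0549]
eef_rot: [0.486, 0.514, -0.486, 0.514]
ft_force: [0.7, -6.0, -3.5]
width: 0.0102
```

>>> arm_command(delta_pos=[[0,0,-1],[0,0,0]], roll=[0,0], gripper=[1,1])

```text
time: 16.8
tool_pos: [0.4856, 0.048, 0.0548]
eef_rot: [0.486, 0.514, -0.486, 0.514]
ft_force: [0.6, -5.0, -3.6]
width: 0.01
```

>>> arm_command(delta_pos=[[0,0,-1],[0,0,0]], roll=[0,0], gripper=[1,1])

```text
time: 17.0
tool_pos: [0.4853, 0.0493, 0.0548]
eef_rot: [0.486, 0.514, -0.486, 0.514]
ft_force: [-0.6, -3.9, -3.2]
width: 0.01
```

>>> arm_command(delta_pos=[[0,0,-1],[0,0,0]], roll=[0,0], gripper=[1,1])

```text
time: 17.2
tool_pos: [0.4852, 0.0506, 0.0548]
eef_rot: [0.486, 0.514, -0.486, 0.514]
ft_force: [0.3, -2.6, -2.7]
width: 0.0099
```

>>> arm_command(delta_pos=[[0,0,-1],[0,0,0]], roll=[0,0], gripper=[1,1])

```text
time: 17.4
tool_pos: [0.4851, 0.0517, 0.0548]
eef_rot: [0.486, 0.514, -0.486, 0.514]
ft_force: [-0.4, -1.3, -3.0]
width: 0.0099
```

>>> arm_command(delta_pos=[[0,0,-1],[0,0,0]], roll=[0,0], gripper=[1,1])

```text
time: 17.6
tool_pos: [0.485, 0.0528, 0.0547]
eef_rot: [0.486, 0.514, -0.486, 0.514]
ft_force: [-0.4, 0.5, -4.0]
width: 0.0096
```

>>> arm_command(delta_pos=[[0,0,-1],[0,0,0]], roll=[0,0], gripper=[1,1])

```text
time: 17.8
tool_pos: [0.485, 0.0537, 0.0547]
eef_rot: [0.486, 0.514, -0.486, 0.514]
ft_force: [-0.1, 1.8, -4.0]
width: 0.0097
```

>>> arm_command(delta_pos=[[0,0,-1],[0,0,0]], roll=[0,0], gripper=[1,1])

```text
time: 18.0
tool_pos: [0.485, 0.0544, 0.0548]
eef_rot: [0.486, 0.514, -0.486, 0.514]
ft_force: [0.3, 1.1, -4.3]
width: 0.0102
```

>>> arm_command(delta_pos=[[0,0,-1],[0,0,0]], roll=[0,0], gripper=[1,1])

```text
time: 18.2
tool_pos: [0.4852, 0.0549, 0.0549]
eef_rot: [0.486, 0.514, -0.486, 0.514]
ft_force: [0.8, -0.9, -4.4]
width: 0.0095
```

>>> arm_command(delta_pos=[[0,0,-0.5],[0,0,0]], roll=[0,0], gripper=[1,1])

```text
time: 18.4
tool_pos: [0.4853, 0.0552, 0.0549]
eef_rot: [0.485, 0.514, -0.486, 0.514]
ft_force: [1.6, -3.2, -2.8]
width: 0.0101
```

>>> arm_command(delta_pos=[[0.4,0,0],[0.4,0,0],[0,0,0]], roll=[0,0,0], gripper=[1,1,1])

```text
time: 18.7
tool_pos: [0.4854, 0.0553, 0.0545]
eef_rot: [0.486, 0.514, -0.486, 0.514]
ft_force: [0.7, -4.2, 2.3]
width: 0.0096
```

>>> arm_command(delta_pos=[[0,0,0],[0,0,0],[0,0,0],[0,0,0],[0,0,0],[0,0,0]], roll=[0,0,0,0,0,0], gripper=[0.7,0.4,0.1,-0.2,-0.3,-0.3])

```text
time: 19.3
tool_pos: [0.4848, 0.0559, 0.0539]
eef_rot: [0.486, 0.514, -0.486, 0.514]
ft_force: [-1.3, -0.4, 0.5]
width: 0.0558
```

```bash
python3 snap.py 10 scene top wrist; python3 - <<'E'
import cv2
im=cv2.imread("pics/top_10.png")
cv2.imwrite("pics/cA10.png",cv2.resize(im[190:250,115:195],None,fx=10,fy=10,interpolation=cv2.INTER_CUBIC))
im=cv2.imread("pics/scene_10.png")
cv2.imwrite("pics/cC10.png",cv2.resize(im[180:320,310:470],None,fx=5,fy=4.9,interpolation=cv2.INTER_CUBIC)[:600])
E
```

```text
19.45 [0.4849 0.0557 0.0539] fwd yaw 1.6272839873272726 xaxis [-0.0001  0.0001 -1.    ] F [-0.1648  0.3944 -0.5165] 0.05531278616176472 [0.0251 0.3058 2.0636 0.0001 0.7723 1.5394]
```

View pics/cA10.png

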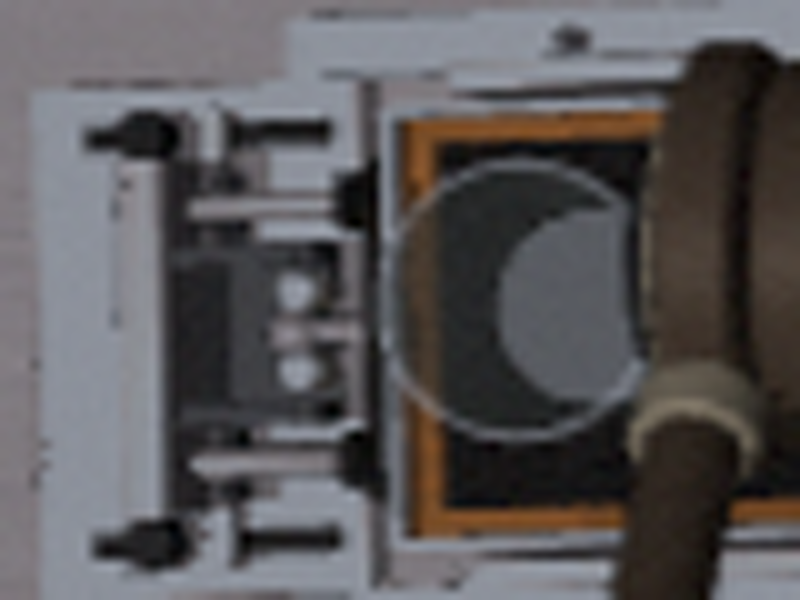

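View pics/cC10.png

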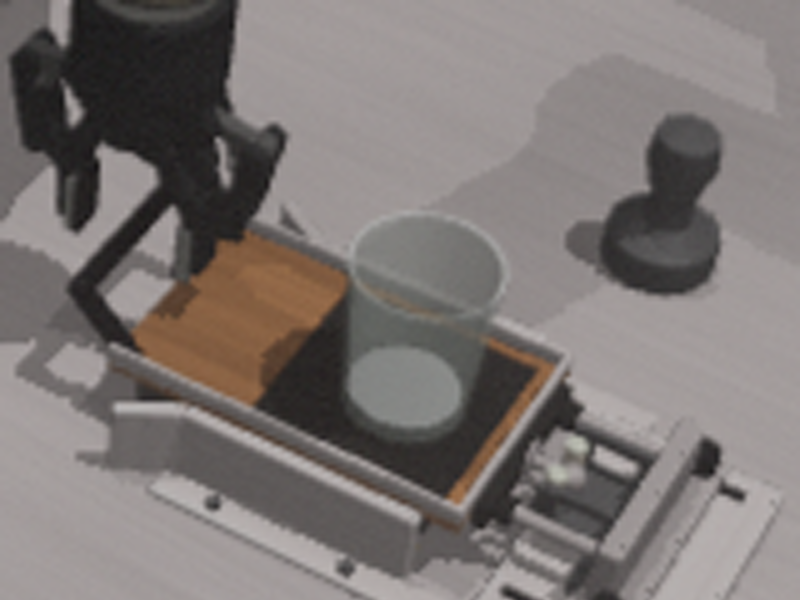

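View pics/wrist_10.png

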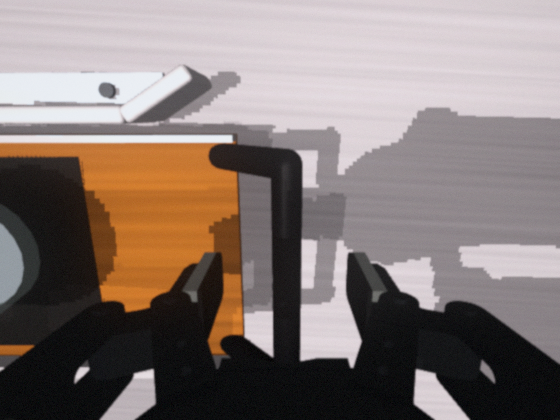

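>>> arm_command(delta_pos=[[-5,0,0],[-15,0,0],[-20,0,0],[-20,0,0],[-25,0,0],[-25,0,5],[-20,0,20],[0,0,25],[0,0,25],[0,0,10],[0,0,0]], roll=[0,0,0,0,0,0,0,0,0,0,0], gripper=[-0.3,-0.3,-0.3,-0.3,-0.3,-0.3,-0.3,-0.3,-0.3,-0.3,-0.3])

```text
time: 20.55
tool_pos: [0.4897, -0.03, 0.1841]
eef_rot: [0.486, 0.513, -0.486, 0.513]
ft_force: [-0.8, -0.0, 0.4]
width: 0.0552
```

```bash
python3 snap.py 11 scene top; python3 - <<'E'
import cv2
im=cv2.imread("pics/top_11.png")
cv2.imwrite("pics/cA11.png",cv2.resize(im[190:250,115:195],None,fx=10,fy=10,interpolation=cv2.INTER_CUBIC))
E
```

```text
20.65 [ 0.4895 -0.0287  0.1838] fwd yaw 1.6265851305610561 xaxis [-0.0006  0.0008 -1.    ] F [0.5247 0.0007 0.593 ] 0.05550916062096812 [-0.1479  0.1027  1.9865  0.0008  1.0531  1.3667]
```

View pics/cA11.png

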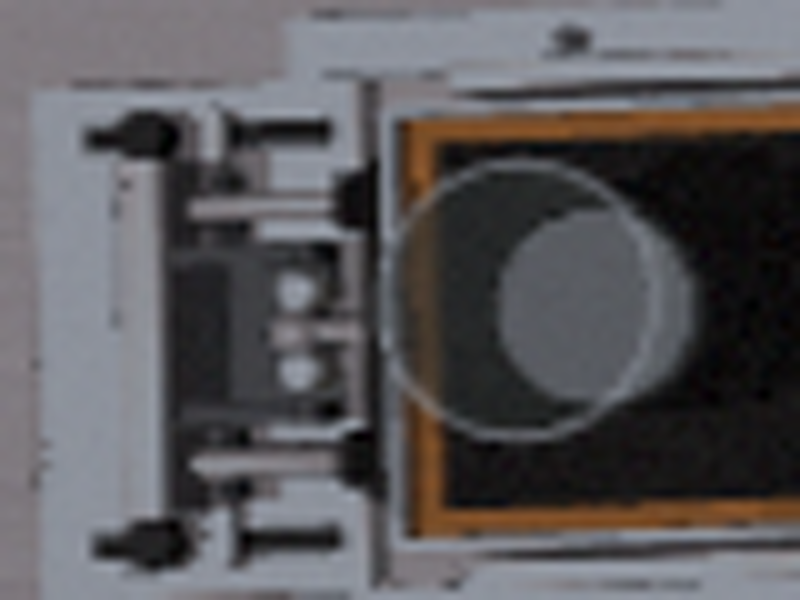

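View pics/scene_11.png

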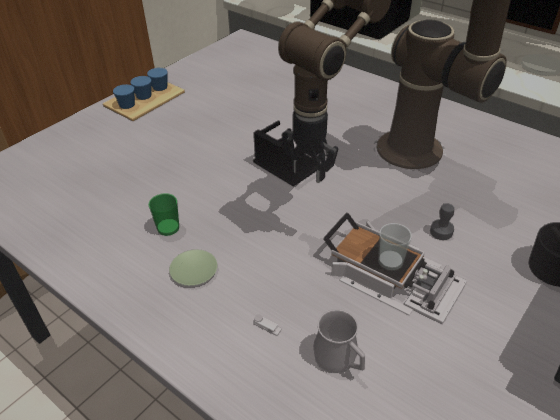

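View pics/top_11.png

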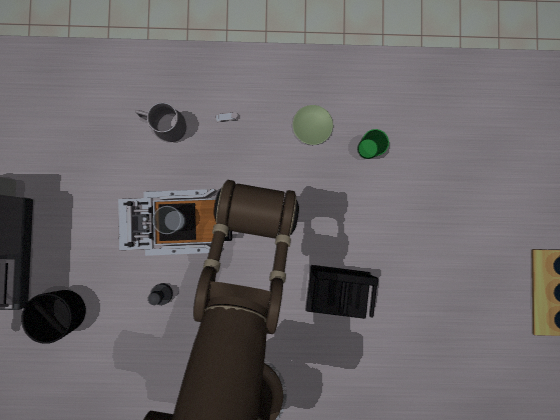

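```bash
python3 -c "
from cell import bot
print(bot.finish_job(), bot.sense()['time'])"
```

```text
the job is handed in; nothing more can be done
the job is handed in; nothing more can be done
```

The caddy is parked and caught in the dock, the gripper has let go, and I handed the job in at about 21 s. `finish_job` gives no verdict.

**What I did:** I gripped the push bar from above and rolled the caddy about 60 mm straight ahead so the front castors swung round. I then steered it in an S-curve into the dock and pressed it home in 1 mm steps. After opening the fingers I lifted away and backed off.

**Catch and buffer:** Resistance rose to about 6 N. It then dropped and turned into a pull of about 2 N as the ball snapped past the rollers, and pushed back about 4 N as the nose met the buffer.

**Last pictures:**
- The ball sits just past the two rollers and about on the centre line, with the nose against both pads. It did not shift when I let go and backed off.
- The tumbler is upright on the deck.
- The bystanders look unmoved.
- The last tool reading shows no contact force beyond the noise.

**What I could not confirm, and what disagreed:**
- **Castor angles:** they are not reported, so I relied on the rolled distance.
- **Buffer travel:** it is not reported either, so I judged it by feel.
- **Heading at the mouth:** a corner fit in the picture gave about 0.02 rad more than the tool's own reading. The deck's side edges agreed with the tool.
- **Sideways offset inside the kerbs:** the ball ran about 3 mm to the right, and I steered that out before it reached the catch.

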